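# Put the dry breakfast boards away in the board rack

### The job

Take the two wooden breakfast boards out of the dish drainer and stand them in the middle of the board rack, upright and the same way up as in the drainer: the large one against the rack's fixed end, the small one next to it, in front of the sliding end stop. Then push the end stop up snug, so that both boards stand pressed together with no gap, and let go. Leave the coaster in the drainer and the other things around where they are.

Things in the scene. Friction and masses are not known exactly. Their poses are not given: they have to be found in the camera images.
- board_rack: Low wooden rack, fixed. Origin: centre of its underside. Base 165 (x) x 120 (y) mm, top 14 mm above the origin. Fixed end: upright wooden panel across y at the +x end (the robot's left), inner face at x = +72.5 mm, top 69 mm above the origin. Boards stand on the base, faces square to x, between this panel and the end stop. Place and yaw vary.
- end_stop (a joint): Slide of the end stop along the rack's +x (m), range 0 to 0.075. The stop is an upright panel 110 mm wide, 8 mm thick, top 69 mm above the rack's origin, parallel to the fixed end. Clear gap to the fixed end = 0.095 minus the joint value; it starts at 70 to 90 mm. Slides at about 2.5 N and stays where left. Tight on the boards (28 mm together) it reads about 0.067.
- stop_knob (a point): Centre of the top of the black upright knob on the end stop's foot, 36 mm on the -x side of the stop's front face (the one towards the fixed end), 89 mm above the rack's origin. Its grip is 23 mm in diameter over its upper 30 mm: pinch it from above at any yaw to slide the stop.
- dish_drainer: Grey drip tray 136 (x) x 160 (y) x 18 mm, fixed. Origin: centre of its underside; floor 4 mm higher. Steel wire hoops along y, tops 60 mm above the origin, form slots at x = -46, 0, +46 mm. The boards stand in the two outer slots (19 mm wide), either board in either one; a coaster stands in the middle one. Place and yaw vary; it is left or right of the rack.
- large_board: The larger (wider) breakfast board, pale wood with rounded corners: 14 (x) x 145 (y) x 110 (z) mm, about 0.15 kg. Origin: centre of its lower edge; x is square to its faces, z up as it stands.
- small_board: The smaller (narrower) breakfast board, otherwise like the large one: 14 (x) x 100 (y) x 104 (z) mm, about 0.1 kg. Origin: centre of its lower edge; x is square to its faces, z up.
- square_coaster: Square brown wooden coaster, 79 x 79 x 8 mm, standing on edge in the drainer's middle slot (its top 83 mm above the worktop). Origin: centre of its cork face. It stays there.
- tumbler_1: Glass tumbler upside down, 69 mm wide, 100 mm tall, behind the work. Origin: centre of its underside.
- tumbler_2: A second, equal tumbler upside down, behind the work. Origin: centre of its underside.
- cup: Small patterned coffee cup with handle, 56 mm tall, behind the work. Origin: on its underside.
- tea_light: Tea light in an aluminium cup, 38 mm wide, 18 mm tall, at the front right. Origin: centre of its underside.
- stopper: Black bottle stopper, 49 mm wide, 27 mm tall, behind the work. Origin: centre of its underside.

How it is judged:
By the outcome, as a careful person would: the job done as asked, in the order asked, and still so for the second after the job is handed in, with the robot touching nothing.
It also fails if it takes over 61 s, if anything falls off the work surface, if the arm or the gripper's body presses on something with over 40 N, if the wrist force passes 120 N, or if a joint passes its speed limit or range.

### The arm

A 6-joint arm with a two-finger parallel gripper is mounted at the origin on a cart in front of the work surface, level with it; the furniture and walls round the work are solid. World frame = base frame: x ahead of the robot, y to its left, z up, the work surface at z = 0. Lengths are in mm, angles in rad, forces in N, time in s.
With the tool pointing down it reaches from about 250 to 775 mm from the base axis. Payload 4 kg.
Tool frame: the origin (TCP) lies midway between the tips of the shut fingers; the grasp point (between the pads) lies 19 mm behind it (ctrl.pinch_z is the distance from the TCP to the grasp point, in mm); z points along the fingers, y is the line along which they close (so a half turn about z gives the same grasp; the last joint's range is limited). The gripper opens to 94 mm and grips with 3 to 60 N. Pads are 16 mm wide; open, the fingers measure 119 mm over their backs; the gripper's body (75 mm by 177 mm) begins 78 mm behind the grasp point.
Start: joints at [1.18, 0.087, 1.371, -0, 1.684, -0.103], TCP at [156.123, 527.395, 205.506] pointing down, gripper open.
Joint ranges: [-3.1, 3.1], [-0.76, 2.03], [0.27, 2.55], [-1.08, 4.22], [0.17, 2.65], [-2.57, 2.57]. Speed limits (rad/s): [2.79, 2.79, 3.14, 3.14, 3.14, 3.14].

### API

Orientations are given as a unit quaternion [w, x, y, z].
In Python, from rig import ctrl, viewer, close_job gives the robot as it stands.
- The arm moves only by the tool move_arm, never from a script. Its argument "targets" is a list of rows, each a list of 7 numbers: the turn, a rotation vector about the tool's x, y, z in rad, then the shift along the tool's x, y, z in mm, then the gripper command: -1 is shut, 1 is fully open, values between are in proportion. A call has 1 to 12 rows; each row is the pose to reach, as a shift and turn from the pose commanded when the call began, along the tool's axes at that moment; what a row does not reach only later rows make up. A row lasts 1/8 s, in which the tool goes at most 62.5 mm and 10.7 degrees, less where a joint would pass 70% of its speed; a pose out of reach is approached as far as the arm can. A call with a gripper value outside its range is refused whole. The fingers move at their own pace and stop on an object; "grip_force" is the grip in N (left out, the last holds). Time passes only in rows, so rows that repeat a pose let the fingers close. It gives the time, the measured TCP pose, the force, the opening and the grip force at its end, in the units of the state.
- ctrl.state(): the state, without advancing time (a new reading comes with each control period).
- viewer.grab_frame(name): name is "scene" or "top"; returns a dict with "img" (400x640x3 uint8, red, green, blue), "fx", "fy", "cx", "cy" (pixels), "xyz" and "rotation" of the camera in the world. Camera axes: x right, y up, looking along -z (the intrinsics and any distortion apply to the point x, -y, -z); pixel columns grow to the right and rows downward; lengths in mm; the calibration is good to about 2 mm. A picture is of the moment at which its call begins. There is no depth.
- close_job(): hands the job in; it is judged then, once.
The state is a dict: "time": time; "joint_positions": joint angles; "joint_vel": joint speeds; "effort": joint torques, N m; "eef_pos": TCP position; "tool_rot": TCP orientation; "force": force on the tool from outside, world axes, zero at the start; "ft_torque": the same for the moment, N m; "finger_gap": opening from 0.0 (shut) to 1.0 (fully open); "grip_force": force on a finger pad.
Only numpy, scipy, OpenCV 4.12 (cv2) and the standard library are available. Lean on these libraries where they do the work, as an engineer would, in place of code of your own. Each camera call takes 0.05 s, during which the arm holds its last target. There are 200 camera calls.

## Working session

There is one attempt and no reset: what is moved stays moved. The work goes in short steps, Python scripts to look and compute and a tool call to move; the robot and the scene stay as the last step left them, time stands still between calls to the robot, and variables do not carry over. Pictures are saved under pics/ and viewed, at most 10 in all, crops included, and the job is handed in when it is done.

Besides the shell and the picture viewer there is one more tool, called after "Emit:" as a command line: name --pt "numbers of a row" for each row, then --argument value for the rest. move_arm: Moves the arm, as the interface text tells. Its arguments: {"type":"object","properties":{"targets":{"type":"array","items":{"type":"array","items":{"type":"number"}}},"grip_force":{"type":"number"}},"required":["targets"]}

```bash
ls; mkdir -p pics; python3 - <<'E'
from rig import ctrl, viewer
import cv2
s=ctrl.state(); print({k:s[k] for k in s})
for n in("scene","top"):
    f=viewer.grab_frame(n); cv2.imwrite(f"pics/{n}0.png",f["img"][:,:,::-1])
    print(n,{k:f[k] for k in f if k!="img"})
E
```

```text
pics
{'time': 0.0, 'joint_positions': array([ 1.17989437e+00,  8.79272045e-02,  1.37223477e+00, -2.44046032e-05,
        1.68358523e+00, -1.03124428e-01]), 'joint_vel': array([-0.00042649, -0.00115484,  0.00085497, -0.00020401,  0.00200649,
        0.00095114]), 'effort': array([ 2.42950964e-04, -3.40185606e+01, -3.02422643e+01,  7.19471485e-02,
        3.30306182e-02, -1.74588413e-04]), 'eef_pos': array([155.91976573, 526.87066859, 204.3292506 ]), 'tool_rot': array([-2.51645222e-04,  1.43394032e-01,  9.89665090e-01, -1.04754175e-03]), 'force': array([ 0.59996687, -0.71074117, -0.15594058]), 'ft_torque': array([-0.0082097 ,  0.02410772, -0.01212903]), 'grip_force': 0.0, 'finger_gap': 0.9959486577342788}
scene {'fx': 412.0574337347186, 'fy': 412.0574337347186, 'cx': 312.4045216325463, 'cy': 194.4095587552422, 'xyz': array([ -59.72717346, -439.99126222,  617.83371592]), 'rotation': array([ 0.80880388,  0.42184999, -0.19093592, -0.36252219])}
top {'fx': 469.05944188201164, 'fy': 469.05944188201164, 'cx': 316.6232631557564, 'cy': 201.3604004952972, 'xyz': array([ 354.09788153,   98.28494649, 1049.52928982]), 'rotation': array([ 0.70953132,  0.05299202, -0.0542017 , -0.70058499])}
```

View pics/scene0.png

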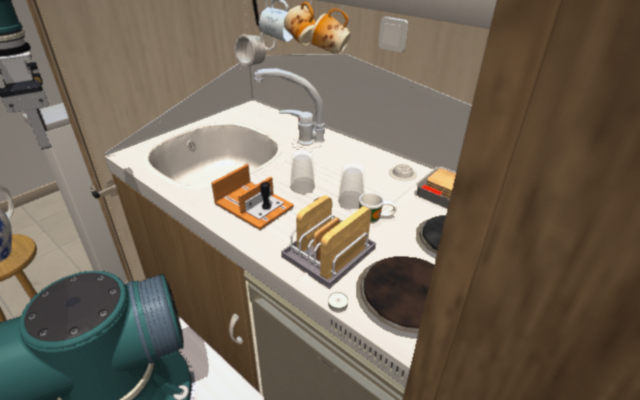

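View pics/top0.png

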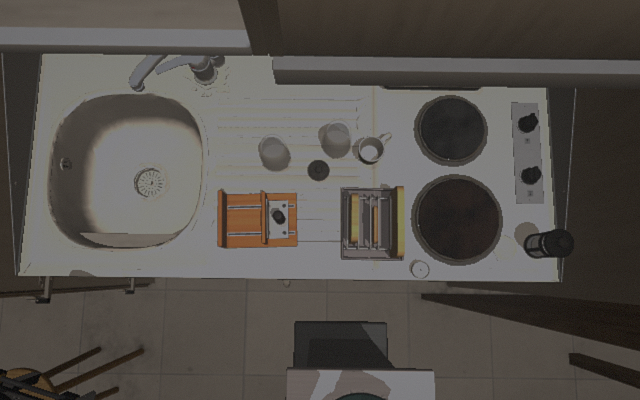

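The scene view shows the orange rack (~250,200) with knob (266,190) and the drainer (~328,250). In the top view the rack is at cols 219-298 and rows 190-248, with its fixed end at the left (col 222) and the knob at (278,216). The drainer is at cols 341-405, with the small board at col 354 and the large one at col 400.

```bash
cat > h.py <<'E'
import numpy as np, cv2
from scipy.spatial.transform import Rotation as R
from rig import ctrl, viewer
def cam(f):
    q=f["rotation"]; return R.from_quat([q[1],q[2],q[3],q[0]]).as_matrix(), np.array(f["xyz"])
def ray(f,u,v):
    M,c=cam(f); d=M@np.array([(u-f["cx"])/f["fx"],-(v-f["cy"])/f["fy"],-1]); return c,d
def onz(f,p,z):
    c,d=ray(f,*p); return c+d*(z-c[2])/d[2]
def proj(f,P):
    M,c=cam(f); p=M.T@(np.array(P,float)-c); return np.array([f["cx"]+f["fx"]*p[0]/-p[2], f["cy"]-f["fy"]*p[1]/-p[2]])
def tri(f,p,g,q):
    (a,d),(b,e)=ray(f,*p),ray(g,*q); s=np.linalg.lstsq(np.c_[d,-e],b-a,rcond=None)[0]
    P,Q=a+s[0]*d,b+s[1]*e; return (P+Q)/2,np.linalg.norm(P-Q)
def crop(f,x0,y0,x1,y1,k,name):
    i=cv2.resize(f["img"][y0:y1,x0:x1],None,fx=k,fy=k,interpolation=cv2.INTER_CUBIC)
    cv2.imwrite(name,i[:,:,::-1])
E
python3 - <<'E'
from h import *
t=viewer.grab_frame("top"); s=viewer.grab_frame("scene")
crop(t,210,180,410,285,4,"pics/t1.png"); crop(s,205,155,385,290,4,"pics/s1.png")
h=cv2.cvtColor(t["img"],cv2.COLOR_RGB2HSV)
for nm,p in dict(rack=(240,225),fix=(221,225),small=(354,220),large=(401,220),coast=(376,222),tray=(348,256),knob=(278,216)).items(): print(nm,h[p[1],p[0]],t["img"][p[1],p[0]])
m=cv2.inRange(h,(3,150,60),(14,255,255)); 
for nm,lo,hi in(("orange",(3,150,60),(14,255,255)),("yellow",(16,90,90),(28,255,255))):
    n,l,st,c=cv2.connectedComponentsWithStats(cv2.inRange(h,lo,hi))
    for i in range(1,n):
        if st[i][4]>40:
            pts=np.argwhere(l==i)[:,::-1].astype(np.float32); print(nm,st[i],cv2.minAreaRect(pts))
            print(cv2.boxPoints(cv2.minAreaRect(pts)).round(1).tolist())
E
```

```text
rack [ 12 156 132] [132  84  51]
fix [ 12 157 112] [112  71  43]
small [ 23 103 131] [131 119  78]
large [ 29  92 130] [130 128  83]
coast [ 20 106 120] [120 104  70]
tray [ 4 18 98] [98 92 91]
knob [12 23 55] [55 52 50]
orange [218 191   4  55 126] ((219.5, 218.0), (54.0, 3.0), 90.0)
[[218.0, 191.0], [221.0, 191.0], [221.0, 245.0], [218.0, 245.0]]
orange [227 192  70  55 608] ((256.11962890625, 233.88787841796875), (60.419677734375, 61.243412017822266), 53.56914138793945)
[[213.5, 227.8000030517578], [262.79998779296875, 191.39999389648438], [298.70001220703125, 240.0], [249.39999389648438, 276.3999938964844]]
orange [227 194  34  11 247] ((243.31869506835938, 198.96722412109375), (9.39249038696289, 33.01359939575195), 87.70938873291016)
[[226.60000610351562, 194.89999389648438], [259.6000061035156, 193.60000610351562], [260.0, 203.0], [227.0, 204.3000030517578]]
orange [267 194  29   7 132] ((281.0, 197.0), (6.0, 28.0), 90.0)
[[267.0, 194.0], [295.0, 194.0], [295.0, 200.0], [267.0, 200.0]]
orange [227 209  34  23 487] ((243.51611328125, 219.99948120117188), (21.053564071655273, 33.
[... 243 characters left out ...]
0], [295.0, 208.0], [295.0, 229.0], [289.0, 229.0]]
yellow [397 186   7  29 161] ((400.0, 200.0), (28.0, 6.0), 90.0)
[[397.0, 186.0], [403.0, 186.0], [403.0, 214.0], [397.0, 214.0]]
yellow [351 194   7  33 198] ((354.0, 210.0), (32.0, 6.0), 90.0)
[[351.0, 194.0], [357.0, 194.0], [357.0, 226.0], [351.0, 226.0]]
yellow [374 207   3  33  69] ((375.0, 223.0), (32.0, 2.0), 90.0)
[[374.0, 207.0], [376.0, 207.0], [376.0, 239.0], [374.0, 239.0]]
yellow [397 229   7  27 157] ((400.0, 242.0), (26.0, 6.0), 90.0)
[[397.0, 229.0], [403.0, 229.0], [403.0, 255.0], [397.0, 255.0]]
yellow [351 231   7  10  64] ((354.0, 235.5), (9.0, 6.0), 90.0)
[[351.0, 231.0], [357.0, 231.0], [357.0, 240.0], [351.0, 240.0]]
```

View pics/t1.png

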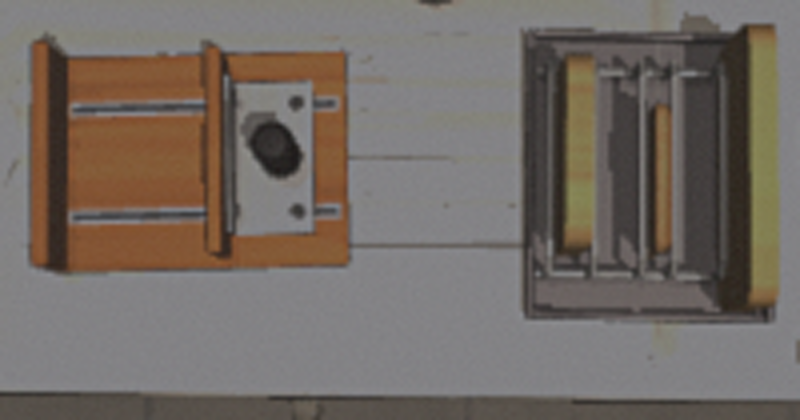

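View pics/s1.png

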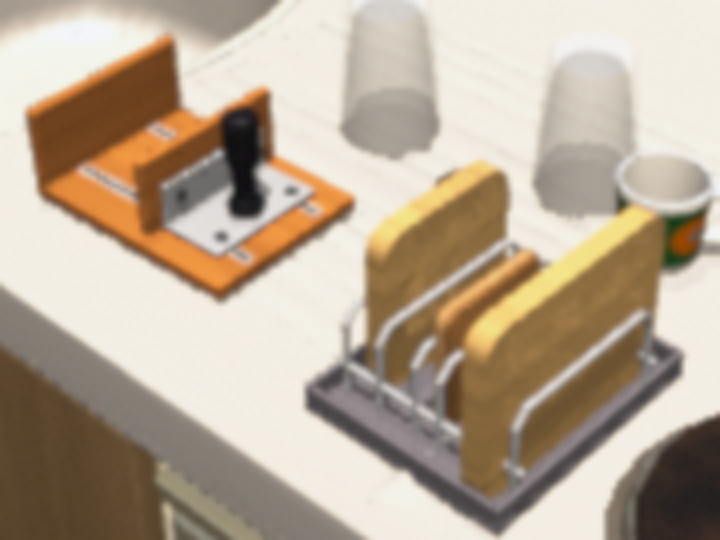

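t1 (4x crop, offset 210,180) shows the rack base edge at x≈347, the fixed panel top at x 31–46, the stop top at x 206–222, and the knob top near (273,138). The small board's top is x 565–593, y 55–250. The large board's top is x 750–777, y 25–303, and the coaster is at x≈662. s1 shows the knob top at (240,118).

```bash
python3 - <<'E'
from h import *
t=viewer.grab_frame("top"); s=viewer.grab_frame("scene")
T=lambda x,y:(x/4+210-.4,y/4+180-.4); S=lambda x,y:(x/4+205-.4,y/4+155-.4)
for n,p,z in[("base R far",(346,52),14),("base R near",(348,265),14),("fix in far",(46,41),69),("fix in near",(47,266),69),("fix out far",(31,42),69),("fix out near",(32,266),69),
 ("stop front far",(205,42),69),("stop front near",(207,252),69),("stop back far",(220,45),69),("stop back near",(223,253),69),("knob",(273,138),89),
 ("lg",(750,25),114),("lg",(777,25),114),("lg",(750,303),114),("lg",(777,303),114),
 ("sm",(565,55),108),("sm",(593,55),108),("sm",(565,250),108),("sm",(593,250),108),("coast",(656,105),83),("coast",(670,105),83),("coast",(662,252),83),
 ("tray",(524,32),18),("tray",(524,318),18),("tray",(773,320),18)]:
    print(n,onz(t,T(*p),z).round(1)[:2])
print("tri knob",tri(t,T(273,138),s,S(240,116)))
print("tri fix far out",tri(t,T(31,42),s,S(172,38)))
print("tri fix near out",tri(t,T(32,266),s,S(28,108)))
print("tri stop near front",tri(t,T(207,252),s,S(137,165)))
for n,p,z in[("knob",(240,116),89),("fixfar",(172,38),69),("fixnear",(28,108),69),("stopfront near",(137,165),69),("stop far back",(268,92),69)]: print(n,onz(s,S(*p),z).round(1))
E
```

```text
base R far [531.7 143.7]
base R near [412.8 140.3]
fix in far [526.1 300.5]
fix in near [407.2 294.8]
fix out far [525.5 308.4]
fix out near [407.1 302.6]
stop front far [526.7 216.2]
stop front near [415.5 211.7]
stop back far [525.2 208.2]
stop back near [415.1 203.4]
knob [473.4 177.2]
lg [531.1 -65.3]
lg [531.3 -79. ]
lg [390.9 -63.4]
lg [391.1 -76.8]
sm [515.5  28.1]
sm [515.7  13.8]
sm [416.4  27.9]
sm [416.5  13.9]
coast [494.  -21.2]
coast [494.1 -28.5]
coast [417.6 -23.8]
tray [543.6  44.3]
tray [385.   43.6]
tray [385.6 -92.4]
tri knob (array([472.38660057, 178.52102854,  86.01435437]), np.float64(3.4717939747224884))
tri fix far out (array([527.34433205, 309.13337509,  62.8418021 ]), np.float64(1.9666615146990665))
tri fix near out (array([407.49149292, 302.36879108,  68.94768655]), np.float64(0.9321771056081252))
tri stop near front (array([416.39269034, 211.89133762,  64.1659417 ]), np.float64(1.3829060103046338))
knob [468. 176.  89.]
fixfar [521.6 300.2  69. ]
fixnear [407.8 302.   69. ]
stopfront near [412.8 205.8  69. ]
stop far back [518.  206.3  69. ]
```

The knob, stop, panel and board positions agree with the given sizes: 84 mm gap, 163 mm base and slots 92 mm apart. Rack yaw ≈ 0.04 and drainer yaw ≈ 0. I'll go above the large board now.

Emit:
move_arm --pt "0 0 -0.144 -115 -122 0 -0.3" --pt "0 0 -0.288 -231 -244 0 -0.3" --pt "0 0 -0.288 -347 -366 0 -0.3" --pt "0 0 -0.288 -462.2 -487.3 0 -0.3" --pt "0 0 -0.288 -462.2 -487.3 0 -0.3" --pt "0 0 -0.288 -462.2 -487.3 0 -0.3" --pt "0 0 -0.288 -462.2 -487.3 0 -0.3" --pt "0 0 -0.288 -462.2 -487.3 0 -0.3" --pt "0 0 -0.288 -462.2 -487.3 0 -0.3" --pt "0 0 -0.288 -462.2 -487.3 0 -0.3" --pt "0 0 -0.288 -462.2 -487.3 0 -0.3" --pt "0 0 -0.288 -462.2 -487.3 0 -0.3" --grip_force 25

```text
time: 1.8
eef_pos: [461.5, -73.5, 204.7]
tool_rot: [-0.001, 0.002, 1.0, 0.0]
force: [-0.6, 0.1, 0.1]
finger_gap: 0.351
grip_force: 0.0
```

Emit:
move_arm --pt "0 0 0 0 0 40 -0.3" --pt "0 0 0 0 0 75 -0.3" --pt "0 0 0 0 0 75 -0.3"

```text
time: 2.17
eef_pos: [458.4, -69.3, 127.7]
tool_rot: [-0.003, -0.001, 1.0, 0.001]
force: [0.5, 0.4, 0.1]
finger_gap: 0.352
grip_force: 0.0
```

```bash
python3 - <<'E'
from h import *
s=ctrl.state(); print(s["eef_pos"],s["tool_rot"])
t=viewer.grab_frame("top"); c=viewer.grab_frame("scene")
a=cv2.resize(t["img"][175:275,330:430],(400,400),interpolation=cv2.INTER_CUBIC);b=cv2.resize(c["img"][190:290,280:380],(400,400),interpolation=cv2.INTER_CUBIC)
cv2.imwrite("pics/g1.png",np.hstack([a,b])[:,:,::-1])
E
```

```text
[458.40348301 -69.2956063  127.66365954] [-3.28233995e-03 -7.42804667e-04  9.99993626e-01  1.19248829e-03]
```

View pics/g1.png

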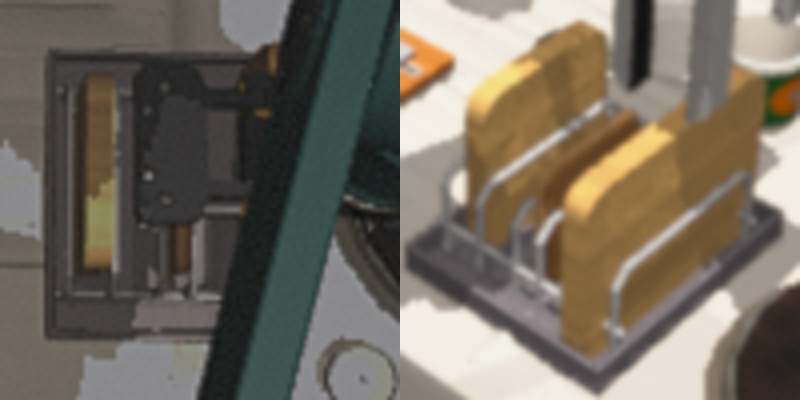

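The arm covers part of the top view. The scene half shows the fingers straddling the large board: the light finger in front at about (705,90) and the dark one behind at (630,60). I'll descend and grip.

Emit:
move_arm --pt "0 0 0 0 -1 25 -0.3" --pt "0 0 0 0 -1 50 -0.3" --pt "0 0 0 0 -1 50 -0.3" --pt "0 0 0 0 -1 50 -1" --pt "0 0 0 0 -1 50 -1" --pt "0 0 0 0 -1 50 -1" --pt "0 0 0 0 -1 50 -1" --pt "0 0 0 0 -1 50 -1" --grip_force 25

```text
time: 3.28
eef_pos: [462.2, -72.3, 82.3]
tool_rot: [0.002, -0.0, 1.0, -0.0]
force: [-0.2, 0.6, 6.0]
finger_gap: 0.151
grip_force: 25.0
```

Emit:
move_arm --pt "0 0 0 0 0 -15 -1" --pt "0 0 0 0 0 -40 -1" --pt "0 0 0 0 0 -80 -1" --pt "0 0 0 0 0 -130 -1" --pt "0 0 0 0 0 -170 -1" --pt "0 0 0 0 0 -170 -1"

```text
time: 4.03
eef_pos: [462.6, -72.5, 254.7]
tool_rot: [0.004, -0.0, 1.0, -0.001]
force: [-0.1, 0.2, -1.5]
finger_gap: 0.151
grip_force: 25.0
```

```bash
python3 - <<'E'
from h import *
s=ctrl.state(); print(s["eef_pos"],s["tool_rot"],s["force"],s["finger_gap"],s["ft_torque"])
t=viewer.grab_frame("top"); c=viewer.grab_frame("scene")
cv2.imwrite("pics/g2.png",np.hstack([t["img"][140:290,200:440],c["img"][60:260,220:460][:150]])[:,:,::-1])
crop(c,220,60,440,300,2,"pics/g2.png")
E
```

```text
[462.55150823 -72.53933376 254.68802786] [ 3.77855276e-03 -8.63849613e-05  9.99992275e-01 -1.07899056e-03] [-0.08004093  0.19030288 -1.45405639] 0.15097647661964336 [ 0.00573672 -0.04659038 -0.01979733]
```

View pics/g2.png

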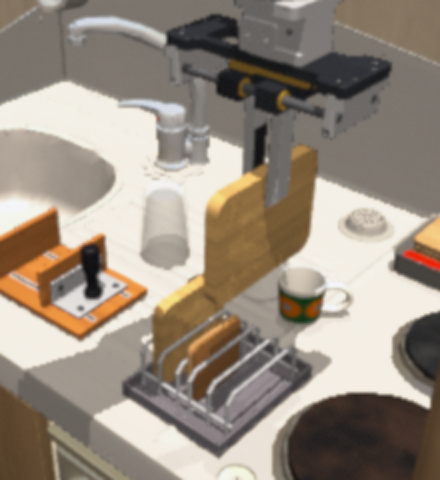

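The large board hangs upright in the grip (weight 1.5 N). The small board and coaster are undisturbed. I'll carry it over the rack.

Emit:
move_arm --pt "0 0 -0.02 -2 40 0 -1" --pt "0 0 -0.04 -4 95 0 -1" --pt "0 0 -0.04 -5.5 150 0 -1" --pt "0 0 -0.04 -5.5 205 0 -1" --pt "0 0 -0.04 -5.5 260 0 -1" --pt "0 0 -0.04 -5.5 310 0 -1" --pt "0 0 -0.04 -5.5 345 0 -1" --pt "0 0 -0.04 -5.5 357 0 -1" --pt "0 0 -0.04 -5.5 357 0 -1" --pt "0 0 -0.04 -5.5 357 0 -1" --pt "0 0 -0.04 -5.5 357 0 -1" --pt "0 0 -0.04 -5.5 357 0 -1"

```text
time: 5.62
eef_pos: [466.7, 284.1, 250.8]
tool_rot: [0.0, -0.019, 1.0, 0.0]
force: [0.2, -0.1, -1.1]
finger_gap: 0.145
grip_force: 25.0
```

```bash
python3 - <<'E'
from h import *
s=ctrl.state(); print(s["eef_pos"],s["tool_rot"])
E
```

```text
[466.65791166 284.14847582 250.80506883] [ 2.72854051e-04 -1.94407394e-02  9.99810969e-01  9.66916462e-05]
```

Emit:
move_arm --pt "0 0 0 -1 2 40 -1" --pt "0 0 0 -1 2 90 -1" --pt "0 0 0 -1 2 125 -1" --pt "0 0 0 -1 2 146 -1" --pt "0 0 0 -1 2 146 -1" --pt "0 0 0 -1 2 146 -1" --pt "0 0 0 -1 2 146 -1"

```text
time: 6.5
eef_pos: [468.4, 287.4, 106.4]
tool_rot: [0.002, -0.02, 1.0, 0.001]
force: [-1.1, -0.6, -1.0]
finger_gap: 0.147
grip_force: 25.0
```

```bash
python3 - <<'E'
from h import *
s=ctrl.state(); print(s["eef_pos"],s["force"])
t=viewer.grab_frame("top"); c=viewer.grab_frame("scene")
a=cv2.resize(t["img"][180:260,205:305],(500,400),interpolation=cv2.INTER_CUBIC);b=cv2.resize(c["img"][150:235,205:305],(300,255),interpolation=cv2.INTER_CUBIC)
b=cv2.copyMakeBorder(b,0,145,0,0,cv2.BORDER_CONSTANT)
cv2.imwrite("pics/g3.png",np.hstack([a,b])[:,:,::-1])
E
```

```text
[468.39687162 287.41478708 106.38172189] [-1.1245612  -0.64054366 -1.03139424]
```

View pics/g3.png

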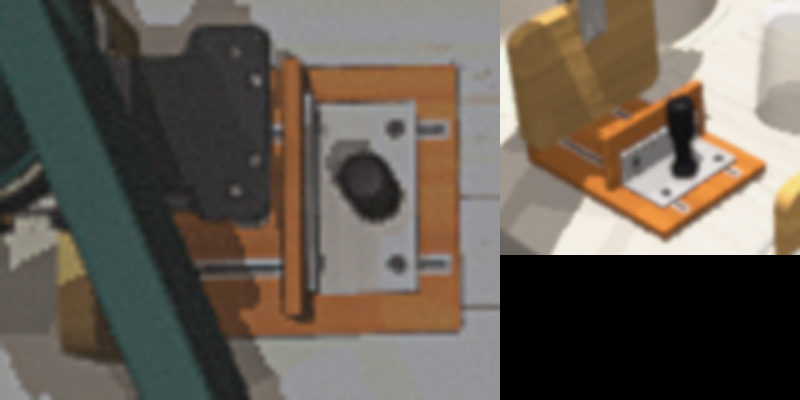

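The scene half shows the large board inside the rack, just in front of the fixed panel and still a little above the base. I'll lower it to contact.

Emit:
move_arm --pt "0 0 0 0 0 5 -1" --pt "0 0 0 0 0 9 -1" --pt "0 0 0 0 0 12 -1" --pt "0 0 0 0 0 14 -1" --pt "0 0 0 0 0 14 -1"

```text
time: 7.22
eef_pos: [467.0, 287.0, 92.4]
tool_rot: [0.0, -0.02, 1.0, 0.0]
force: [-4.2, -1.4, 7.0]
finger_gap: 0.146
grip_force: 25.0
```

Emit:
move_arm --pt "0 0 0 0 0 0 -0.5" --pt "0 0 0 0 0 0 -0.5" --pt "0 0 0 0 0 0 -0.4" --pt "0 0 0 0 0 -15 -0.4" --pt "0 0 0 0 0 -40 -0.4" --pt "0 0 0 0 0 -80 -0.4" --pt "0 0 0 0 0 -110 -0.4" --pt "0 0 0 0 0 -110 -0.4"

```text
time: 8.22
eef_pos: [469.1, 287.8, 204.7]
tool_rot: [0.004, -0.02, 1.0, 0.002]
force: [0.3, 0.3, 0.3]
finger_gap: 0.301
grip_force: 0.0
```

Emit:
move_arm --pt "0 0 0.02 2 -40 0 -0.4" --pt "0 0 0.04 4 -95 0 -0.4" --pt "0 0 0.04 6 -150 0 -0.4" --pt "0 0 0.04 9 -205 0 -0.4" --pt "0 0 0.04 11 -250 0 -0.4" --pt "0 0 0.04 11.5 -267.5 0 -0.4" --pt "0 0 0.04 11.5 -267.5 0 -0.4" --pt "0 0 0.04 11.5 -267.5 0 -0.4" --pt "0 0 0.04 11.5 -267.5 40 -0.4" --pt "0 0 0.04 11.5 -267.5 72 -0.4" --pt "0 0 0.04 11.5 -267.5 72 -0.4" --pt "0 0 0.04 11.5 -267.5 72 -0.4"

```text
time: 9.72
eef_pos: [467.3, 19.9, 129.7]
tool_rot: [0.001, -0.001, 1.0, 0.0]
force: [-0.5, 0.4, -1.0]
finger_gap: 0.301
grip_force: 0.0
```

```bash
python3 - <<'E'
from h import *
s=ctrl.state(); print(s["eef_pos"],s["tool_rot"])
t=viewer.grab_frame("top"); c=viewer.grab_frame("scene")
a=cv2.resize(t["img"][175:270,210:310],(400,380),interpolation=cv2.INTER_CUBIC);b=cv2.resize(c["img"][175:270,270:370],(400,380),interpolation=cv2.INTER_CUBIC)
cv2.imwrite("pics/g4.png",np.hstack([a,b])[:,:,::-1])
E
```

```text
[467.29399701  19.9000457  129.65790096] [ 8.33562598e-04 -7.22102659e-04  9.99999391e-01  3.23503498e-05]
```

View pics/g4.png

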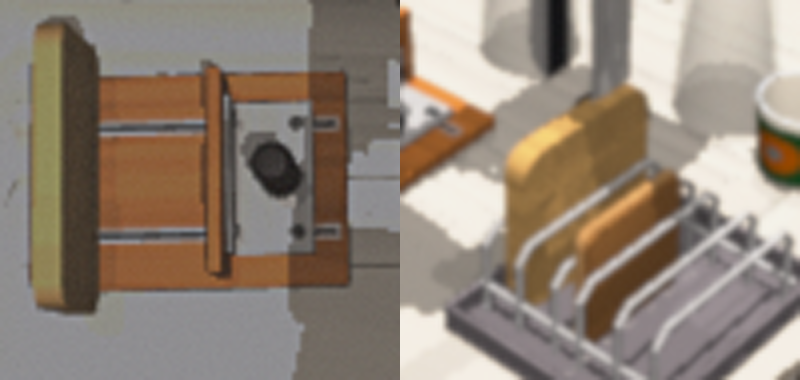

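Left half: the large board stands upright against the fixed panel (x 35–98), roughly centred on the base. Right half: the fingers are over the small board at about (555–620,60). I'll descend and grip.

Emit:
move_arm --pt "0 0 0 0 0 25 -0.4" --pt "0 0 0 0 0 50 -0.4" --pt "0 0 0 0 0 50 -0.4" --pt "0 0 0 0 0 50 -1" --pt "0 0 0 0 0 50 -1" --pt "0 0 0 0 0 50 -1" --pt "0 0 0 0 0 50 -1" --grip_force 25

```text
time: 10.7
eef_pos: [467.9, 19.2, 80.2]
tool_rot: [0.002, -0.0, 1.0, -0.0]
force: [-1.0, 0.7, 6.2]
finger_gap: 0.153
grip_force: 25.0
```

```bash
python3 - <<'E'
from h import *
s=ctrl.state(); print(s["eef_pos"],s["force"],s["finger_gap"])
t=viewer.grab_frame("top")
T=lambda x,y:(x/4+210-.4,y/4+175-.4)
for p in[(35,22),(62,30),(35,308),(68,300)]: print(onz(t,T(*p),124).round(1))
E
```

```text
[467.85399526  19.18890463  80.23503621] [-1.0378293   0.67330699  6.18367785] 0.15267906548002513
[536.3 295.5 124. ]
[532.4 281.8 124. ]
[393.4 289.2 124. ]
[397.5 273.2 124. ]
```

Emit:
move_arm --pt "0 0 0 0 0 -15 -1" --pt "0 0 0 0 0 -45 -1" --pt "0 0 0 0 0 -95 -1" --pt "0 0 -0.02 -1 15 -125 -1" --pt "0 0 -0.04 -1 60 -130 -1" --pt "0 0 -0.04 -1 115 -130 -1" --pt "0 0 -0.04 -1 170 -130 -1" --pt "0 0 -0.04 -1 212 -130 -1" --pt "0 0 -0.04 -1 228 -130 -1" --pt "0 0 -0.04 -1 228 -130 -1" --pt "0 0 -0.04 -1 228 -130 -1" --pt "0 0 -0.04 -1 228 -130 -1"

```text
time: 12.25
eef_pos: [467.8, 245.9, 208.7]
tool_rot: [0.0, -0.019, 1.0, -0.0]
force: [0.0, 0.2, -0.2]
finger_gap: 0.148
grip_force: 25.0
```

Emit:
move_arm --pt "0 0 0 -1 2 40 -1" --pt "0 0 0 -1 2 80 -1" --pt "0 0 0 -1 2 103 -1" --pt "0 0 0 -1 2 103 -1" --pt "0 0 0 -1 2 103 -1" --pt "0 0 0 -1 2 110 -1" --pt "0 0 0 -1 2 115 -1" --pt "0 0 0 -1 2 118 -1" --pt "0 0 0 -1 2 118 -1"

```text
time: 13.38
eef_pos: [468.5, 249.4, 90.5]
tool_rot: [0.0, -0.02, 1.0, 0.0]
force: [-0.5, 0.4, -1.6]
finger_gap: 0.151
grip_force: 25.0
```

Emit:
move_arm --pt "0 0 0 0 0 1 -1" --pt "0 0 0 0 0 1.5 -1" --pt "0 0 0 0 0 1.5 -1"

```text
time: 13.75
eef_pos: [468.6, 249.4, 90.3]
tool_rot: [0.0, -0.02, 1.0, 0.0]
force: [-2.4, -0.7, 5.9]
finger_gap: 0.148
grip_force: 25.0
```

Emit:
move_arm --pt "0 0 0 0 0 0 -0.55" --pt "0 0 0 0 0 0 -0.55" --pt "0 0 0 0 0 0 -0.55" --pt "0 0 0 0 0 -12 -0.55" --pt "0 0 0 0 0 -40 -0.55" --pt "0 0 0 0 0 -80 -0.5" --pt "0 0 0 0 0 -100 -0.5" --pt "0 0 0 0 0 -100 -0.5"

```text
time: 14.75
eef_pos: [469.8, 249.8, 192.0]
tool_rot: [0.003, -0.02, 1.0, 0.001]
force: [0.3, 0.1, -0.6]
finger_gap: 0.25
grip_force: 0.0
```

Emit:
move_arm --pt "0 0 0.175 0 -10 0 -0.2" --pt "0 0 0.35 0 -25 0 -0.2" --pt "0 0 0.525 0 -40 0 -0.2" --pt "0 0 0.7 -1 -55 0 -0.2" --pt "0 0 0.875 -1 -70 0 -0.2" --pt "0 0 1.05 -1 -73 0 -0.2" --pt "0 0 1.225 -1 -73 0 -0.2" --pt "0 0 1.4 -1 -73 0 -0.2" --pt "0 0 1.571 -1 -73 0 -0.2" --pt "0 0 1.571 -1 -73 0 -0.2" --pt "0 0 1.571 -1 -73 0 -0.2"

```text
time: 16.12
eef_pos: [472.1, 176.3, 188.3]
tool_rot: [-0.0, 0.692, 0.722, -0.001]
force: [0.1, -0.1, 0.3]
finger_gap: 0.399
grip_force: 0.0
```

```bash
python3 - <<'E'
from h import *
s=ctrl.state(); print(s["eef_pos"],s["tool_rot"],s["finger_gap"])
t=viewer.grab_frame("top"); c=viewer.grab_frame("scene")
a=cv2.resize(t["img"][175:270,210:310],(400,380),interpolation=cv2.INTER_CUBIC);b=cv2.resize(c["img"][135:230,205:305],(400,380),interpolation=cv2.INTER_CUBIC)
cv2.imwrite("pics/g5.png",np.hstack([a,b])[:,:,::-1])
E
```

```text
[472.05557771 176.30399472 188.27446212] [-3.61464196e-04  6.91958832e-01  7.21936695e-01 -5.02625574e-04] 0.39874390395078474
```

View pics/g5.png

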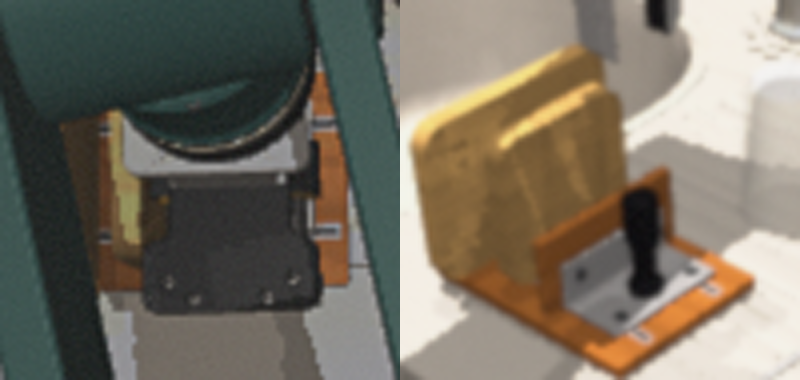

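The scene half shows both boards upright in the rack, large behind and small in front, with the knob at about (640,210). I'll descend on the knob and grip it.

Emit:
move_arm --pt "0 0 0 0 0 40 -0.2" --pt "0 0 0 0 0 80 -0.2" --pt "0 0 0 0 0 110 -0.2" --pt "0 0 0 0 0 124 -0.2" --pt "0 0 0 0 0 124 -0.2" --pt "0 0 0 0 0 124 -1" --pt "0 0 0 0 0 124 -1" --pt "0 0 0 0 0 124 -1" --pt "0 0 0 0 0 124 -1" --grip_force 30

```text
time: 17.35
eef_pos: [471.2, 176.6, 66.5]
tool_rot: [-0.001, 0.693, 0.721, -0.001]
force: [-5.1, -0.1, 5.0]
finger_gap: 0.236
grip_force: 30.0
```

Emit:
move_arm --pt "0 0 0 6 0 0 -1" --pt "0 0 0 13 0 0 -1" --pt "0 0 0 20 0 0 -1" --pt "0 0 0 27 0 0 -1" --pt "0 0 0 34 0 0 -1" --pt "0 0 0 40 0 0 -1" --pt "0 0 0 45 0 0 -1" --pt "0 0 0 49 0 0 -1" --pt "0 0 0 52 0 0 -1" --pt "0 0 0 52 0 0 -1"

```text
time: 18.6
eef_pos: [469.3, 227.9, 66.5]
tool_rot: [-0.0, 0.693, 0.721, -0.001]
force: [-4.6, -2.4, 4.9]
finger_gap: 0.235
grip_force: 30.0
```

Emit:
move_arm --pt "0 0 0 1 0 0 -1" --pt "0 0 0 2 0 0 -1" --pt "0 0 0 3 0 0 -1" --pt "0 0 0 4 0 0 -1" --pt "0 0 0 4 0 0 -1"

```text
time: 19.23
eef_pos: [469.2, 231.2, 66.5]
tool_rot: [0.0, 0.693, 0.721, -0.002]
force: [-5.0, -3.8, 5.3]
finger_gap: 0.235
grip_force: 30.0
```

Emit:
move_arm --pt "0 0 0 1 0 0 -1" --pt "0 0 0 2 0 0 -1" --pt "0 0 0 3 0 0 -1" --pt "0 0 0 3 0 0 -1"

```text
time: 19.73
eef_pos: [469.2, 231.2, 66.5]
tool_rot: [0.002, 0.693, 0.721, -0.004]
force: [-5.3, -10.9, 6.6]
finger_gap: 0.236
grip_force: 30.0
```

Emit:
move_arm --pt "0 0 0 1 0 0 -1" --pt "0 0 0 2 0 0 -1" --pt "0 0 0 2 0 0 -1" --pt "0 0 0 -1 0 0 -1"

```text
time: 20.23
eef_pos: [469.2, 231.2, 66.5]
tool_rot: [0.001, 0.693, 0.721, -0.003]
force: [-4.4, -4.9, 5.6]
finger_gap: 0.237
grip_force: 30.0
```

Emit:
move_arm --pt "0 0 0 0 0 0 -0.2" --pt "0 0 0 0 0 0 -0.2" --pt "0 0 0 0 0 0 -0.2" --pt "0 0 0 0 0 -10 -0.2" --pt "0 0 0 0 0 -45 -0.2" --pt "0 0 0 0 0 -100 -0.2" --pt "0 0 0 0 0 -140 -0.2" --pt "0 0 0 -60 0 -150 -0.2" --pt "0 0 0 -120 0 -150 -0.2" --pt "0 0 0 -180 0 -150 -0.2" --pt "0 0 0 -240 0 -150 -0.2" --pt "0 0 0 -240 0 -150 -0.2"

```text
time: 21.72
eef_pos: [479.9, -9.0, 215.7]
tool_rot: [0.001, 0.695, 0.719, 0.0]
force: [0.1, 0.7, -0.2]
finger_gap: 0.399
grip_force: 0.0
```

```bash
python3 - <<'E'
from h import *
s=ctrl.state(); print(s["eef_pos"],s["force"])
t=viewer.grab_frame("top"); c=viewer.grab_frame("scene")
a=cv2.resize(t["img"][175:270,210:310],(400,380),interpolation=cv2.INTER_CUBIC);b=cv2.resize(c["img"][135:230,205:305],(400,380),interpolation=cv2.INTER_CUBIC)
cv2.imwrite("pics/g6.png",np.hstack([a,b])[:,:,::-1])
E
```

```text
[479.86423336  -8.99262596 215.69181705] [ 0.1250057   0.74236237 -0.19992642]
```

View pics/g6.png

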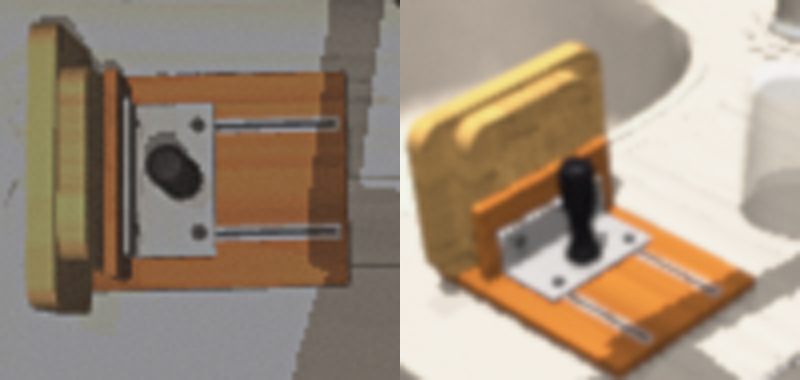

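Both boards stand upright and pressed together: large x 27–58, small 58–88, stop 103–125. One numeric check of the stop and boards before handing in.

```bash
python3 - <<'E'
from h import *
t=viewer.grab_frame("top")
T=lambda x,y:(x/4+210-.4,y/4+175-.4)
for n,p,z in[("stop front far",(104,62),69),("stop front near",(106,278),69),("lg out far",(28,25),124),("lg out near",(28,308),124),("lg/sm far",(58,75),124),("lg/sm near",(57,255),124),("sm front far",(86,75),118),("sm front near",(86,255),118)]: print(n,onz(t,T(*p),z).round(1))
E
```

```text
stop front far [526.  269.7  69. ]
stop front near [411.8 264.3  69. ]
lg out far [534.7 299.  124. ]
lg out near [393.4 292.7 124. ]
lg/sm far [509.5 282.8 124. ]
lg/sm near [419.5 279.5 124. ]
sm front far [510.6 270.  118. ]
sm front near [420.1 266.3 118. ]
```

```bash
python3 -c "
from rig import close_job
print(close_job())"
```

```text
the job is handed in; nothing more can be done
None
```

Both boards stand upright in the rack, the large one at the fixed end and the small one next to it. The end stop was pushed up until it stopped moving at about 11 N, then released. The job was handed in at about 22 s of robot time, with no verdict returned.

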